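# Turn the rinse cup over to drain

## Task

The blue rinse cup has been emptied of water: first take the dressing stone out of it and stand the stone in the black cup. Then turn the rinse cup upside-down onto the free place of the wire draining rack, its rim resting flat on the sloping ribs between the side wires, so that it can drip dry. Leave the white cup on the rack, the lens, the drop bottle and the glasses case where they are, and keep the black cup standing.

Things in the scene. Friction and masses are not known exactly. Their poses are not given: they have to be found in the camera images.
- rinse_cup: the cup to turn over: blue plastic, square with rounded corners, 60 x 60 mm outside, 66 mm high, straight walls and floor 4 mm thick, 90 g. Origin: centre of the underside of its foot; z from foot to open mouth (up at the start), x and y square to its flat side faces. The stone stands in it at the start. It does not roll when laid on a side face
- rinse_cup_mouth (a point): centre of the rinse cup's open mouth, in the plane of its rim, 66 mm from the foot along the cup's z
- dressing_stone: pale grey bar 100 x 25 x 13 mm, 60 g. Origin: middle of one 100 x 25 mm face; y along its length, x across its width, z through its thickness (it fills z = 0 to 13 mm). At the start it leans 34 degrees from upright in the rinse cup toward the cup's +y side, +y end up, about 25 mm of it beyond the rim, on which its z = 0 face rests
- black_cup: round black plastic cup for the stone, 92 mm across the rim, inner width about 76 mm, 78 mm high, inner floor about 6 mm up; loose. Origin: centre of its underside; z up
- drain_rack: fixed rack of steel wire in a grey drip tray 150 x 236 mm, two sloping places side by side. Origin: centre of the tray's underside; x level toward the high side, y along the row (the free place is on the +y half, 105 mm from the other). The slope is 25 degrees, falling toward -x; highest wire 85 mm above the worktop
- free_place: free place of the rack. Origin: in the plane of the rib tops, 56 mm above the worktop; x up the slope, y along the row, z square to the slope. Ribs along x at y = -22, 0, 22 mm turn up at the low end into a 13 mm lip, inner face at x = -36.5 mm; side wires: inner faces at y = -35 and 35 mm, tops 7.5 mm above the ribs. A cup centred at x = -6 to 5 mm is right
- drying_cup: white cup of the same make and size, already upside-down on the other place of the rack; leave it. Origin: centre of its foot; z from foot to mouth
- lens_blank: pale uncut lens, a disc 67 mm across and 12 mm thick, lying on the worktop; bystander. Origin: centre of its underside
- drop_bottle: white bottle with red nozzle, 32 mm across, 82 mm high; bystander. Origin: centre of its underside
- glasses_case: closed dark blue glasses case, 60 x 150 x 36 mm, lying on the worktop; bystander. Origin: centre of its underside, y along its length

How it is judged:
On the way:
1. the dressing stone stands in the upright black cup (horizontal distance between dressing_stone and black_cup below 0.045 m and z of dressing_stone in the frame of black_cup between 0.02 and 0.07 m and angle between black_cup's own z axis and vertical below 0.15 rad and linear speed of dressing_stone below 0.05 m/s), for 0.2 s.
At the end, for the whole second after the job is handed in: The stone stands in the upright black cup; the rinse cup rests upside-down on the free place: rim within 5 mm of the ribs' plane, square to the slope within 0.1 rad, mouth centre 14 mm down to 18 mm up the slope and within 9 mm across from the place's origin; both at rest (horizontal distance between dressing_stone and black_cup below 0.045 m and z of dressing_stone in the frame of black_cup between 0.02 and 0.07 m and angle between black_cup's own z axis and vertical below 0.15 rad and z of rinse_cup_mouth in the frame of free_place below 0.005 m and z of rinse_cup in the frame of free_place above 0.055 m and angle between the z axis of rinse_cup and the z axis of free_place, either way round below 0.1 rad and x of rinse_cup_mouth in the frame of free_place between -0.014 and 0.018 m and y of rinse_cup_mouth in the frame of free_place between -0.009 and 0.009 m and linear speed of each of rinse_cup, dressing_stone below 0.02 m/s); the robot touches nothing.
It fails at once if the white drying cup is shifted by more than 12 mm (distance of drying_cup from where it was at the start of the episode above 0.012 m).
It fails at once if the lens is shifted by more than 20 mm (distance of lens_blank from where it was at the start of the episode above 0.02 m).
It fails at once if the drop bottle is shifted by more than 20 mm (distance of drop_bottle from where it was at the start of the episode above 0.02 m).
It fails at once if the glasses case is shifted by more than 20 mm (distance of glasses_case from where it was at the start of the episode above 0.02 m).
It fails at once if the black cup is knocked over (angle between black_cup's own z axis and vertical above 0.6 rad).
It also fails if it takes over 72 s, if anything falls off the work surface, if the arm or the gripper's body presses on something with over 40 N, if the wrist force passes 120 N, or if a joint passes its speed limit or range.

## Robot

A 7-joint arm with a two-finger parallel gripper is mounted at the origin on a cart in front of the work surface, level with it; the furniture and walls round the work are solid. World frame = base frame: x ahead of the robot, y to its left, z up, the work surface at z = 0. Lengths are in m, angles in rad, forces in N, time in s.
With the tool pointing down it reaches from about 0.4 to 0.875 m from the base axis. Payload 19.3 kg.
Tool frame: the origin (TCP) lies at the very end of the fingers, on their centre line; the grasp point (between the pads) lies 19 mm behind it; z points along the fingers, y is the direction in which the jaws open and shut (so a half turn about z gives the same grasp; the last joint's range is limited). The gripper opens to 85 mm and grips with 20 to 120 N. Pads are 22 mm wide; open, the fingers measure 114 mm over their backs; the gripper's body (76 mm by 85 mm) begins 54 mm behind the grasp point. The pads swing forward as they close: fully open they stand 13 mm farther back than shut.
Start: joints at [-1.291, 0.521, -0.036, 1.599, 0.021, 1.021, -0.113], TCP at [0.214, 0.587, 0.231] pointing down, gripper open.
Joint ranges: [-2.91, 2.91], [-0.3, 2.13], [-1.5, 1.42], [0.17, 2.43], [-1.26, 4.41], [0.16, 1.93], [-2.52, 2.52]. Speed limits (rad/s): [1.89, 1.89, 2.39, 2.39, 3.01, 3.01, 3.01].

## Interface

Orientations are given as [roll, pitch, yaw] about the fixed x, y, z axes, in that order (R = Rz(yaw) Ry(pitch) Rx(roll)).
In Python, from workcell import bot, grab_frame, calibration, workorder gives the robot as it stands.
- The arm moves only by the tool move_arm, never from a script. Its arguments are lists of equal length, an entry for each row: "jaw": the closure in counts, from 0 (fully open) to 255 (shut); "dp": the shift along the tool's x, y, z in units of 800 mm (1.0 is 800 mm), a list of three; "rotation": the turn, a rotation vector about the tool's x, y, z in units of pi rad (1.0 is pi rad), a list of three. In form: {"jaw": [jaw, ...], "dp": [[dx, dy, dz], ...], "rotation": [[rx, ry, rz], ...]}. A call has 1 to 10 rows; each row shifts and turns the commanded pose from where the row before left it, along the tool's axes as they then stand; what a row does not reach is not made up. A row lasts 1/8 s, in which the tool goes at most 62.5 mm and 10.7 degrees, less where a joint would pass 70% of its speed; a pose out of reach is approached as far as the arm can. A call with a number of a shift or a turn outside -1 to 1 is refused whole. A call with a gripper value outside its range is refused whole. The fingers move at their own pace and stop on an object; "squeeze" is the grip in N (left out, the last holds). Time passes only in rows, so rows that do not move let the fingers close. It gives the time, the measured TCP pose, the force and the opening at its end, in the units of the state.
- bot.observe(): the state, without advancing time (a new reading comes with each control period).
- grab_frame(name): name is "side" or "top" or "wrist"; returns the picture (420x560x3 uint8, blue, green, red); there is no depth.
- calibration(name): a dict with "camera_matrix" (3x3 intrinsics, pixels), "T" (4x4, takes a point from camera to world coordinates). Camera axes: x right, y down, z forward; pixel columns grow to the right and rows downward; lengths in m; the calibration is good to about 2 mm. A picture is of the moment at which its call begins: read the wrist's pose just before it. calibration takes no time and is no camera call; for the wrist camera it gives the pose at the moment of the call.
- workorder.job_done(): hands the job in, once; it reports no verdict.
The state is a dict: "clock": time; "qpos": joint angles; "qd": joint speeds; "joint_efforts": joint torques, N m; "position": TCP position; "tool_rot": TCP orientation; "force": force on the tool from outside, world axes, zero at the start; "moment": the same for the moment, N m; "grip_width": finger opening in m.
Only numpy, scipy, OpenCV 4.12 (cv2) and the standard library are available. Lean on these libraries where they do the work, as an engineer would, in place of code of your own. Each camera call takes 0.05 s, during which the arm holds its last target. There are 200 camera calls.

## Working session

There is one attempt and no reset: what is moved stays moved. The work goes in short steps, Python scripts to look and compute and a tool call to move; the robot and the scene stay as the last step left them, time stands still between calls to the robot, and variables do not carry over. Pictures are saved under pics/ and viewed, about 8 in all and at most 12, crops included, and the job is handed in when it is done.

Besides the shell and the picture viewer there is one more tool, called as name(argument=value, ...) on one line, values as JSON. move_arm: Moves the arm, as the interface text tells. Shifts and turns lie within -1 to 1; 1 stands for 800 mm of shift or pi rad of turn. Its arguments: {"type":"object","properties":{"jaw":{"type":"array","items":{"type":"number"}},"dp":{"type":"array","items":{"type":"array","items":{"type":"number","minimum":-1,"maximum":1}}},"rotation":{"type":"array","items":{"type":"array","items":{"type":"number","minimum":-1,"maximum":1}}},"squeeze":{"type":"number"}},"required":["jaw","dp","rotation"]}

```bash
mkdir -p pics; ls; python3 - <<'E'
from workcell import bot,grab_frame,calibration
import cv2,numpy as np
print(bot.observe())
for n in("top","side"):
    cv2.imwrite(f"pics/{n}0.png",grab_frame(n)); c=calibration(n); print(n,np.round(c["camera_matrix"],1).tolist(),np.round(c["T"],4).tolist())
E
```

```text
pics
{'clock': 0.0, 'qpos': array([-1.29119327,  0.52203923, -0.03634621,  1.59999382,  0.02121703,
        1.02105561, -0.11281442]), 'qd': array([ 0.00025887, -0.0020476 , -0.00038462,  0.00084344, -0.00125566,
       -0.00038032,  0.00153873]), 'joint_efforts': array([-5.34121937e-04, -9.27096891e+01,  1.97931133e+00, -3.69948685e+01,
        1.77508785e-02,  7.95084285e-03, -1.14100894e-04]), 'position': array([0.21411277, 0.58683896, 0.23071488]), 'tool_rot': array([-3.14048528e+00,  8.24226438e-05,  2.79179021e+00]), 'force': array([-0.13321457,  0.37485007,  0.51717034]), 'moment': array([-0.02893206, -0.01308191,  0.01837289]), 'grip_width': 0.08546797558836627}
top [[413.3, 0.0, 280.6], [0.0, 413.3, 203.8], [0.0, 0.0, 1.0]] [[0.0132, -0.9917, 0.1282, 0.3977], [-0.9999, -0.0143, -0.0075, -0.065], [0.0092, -0.1281, -0.9917, 1.0958], [0.0, 0.0, 0.0, 1.0]]
side [[392.8, 0.0, 278.7], [0.0, 392.8, 205.5], [0.0, 0.0, 1.0]] [[-0.9978, -0.0149, 0.0642, 0.4986], [-0.0647, 0.4065, -0.9113, 0.7292], [-0.0125, -0.9135, -0.4066, 0.4407], [0.0, 0.0, 0.0, 1.0]]
```

View pics/top0.png

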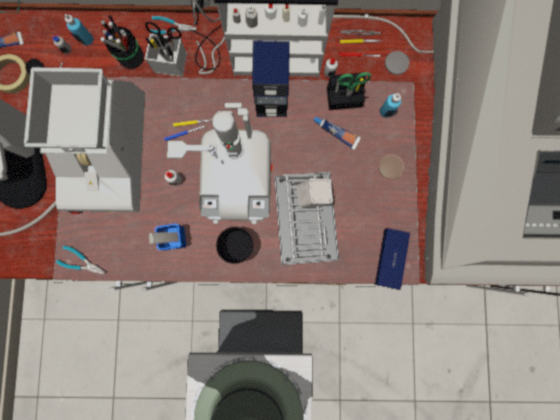

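View pics/side0.png

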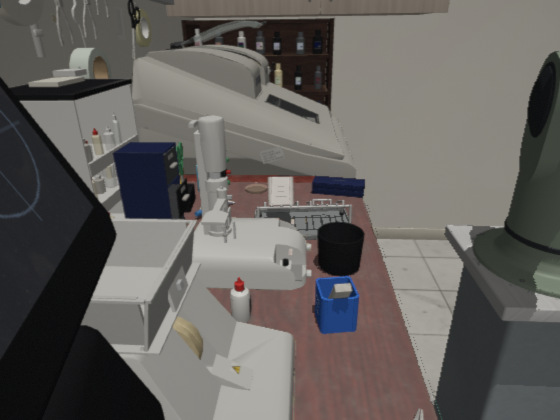

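The top view shows the rinse cup (168,238) with the stone pointing to image left, the black cup (235,245), the rack (307,217) with the white cup at (318,192), the bottle (171,177), the lens (391,166) and the case (394,258). The side view shows a tall machine just beyond them (column at col 213).

```bash
cat > h.py <<'E'
import numpy as np,cv2
from scipy.spatial.transform import Rotation as R
from workcell import bot,grab_frame,calibration,workorder
def ray(c,px,z):
    K=c["camera_matrix"];T=c["T"];px=np.atleast_2d(px).astype(float)
    d=np.c_[(px[:,0]-K[0,2])/K[0,0],(px[:,1]-K[1,2])/K[1,1],np.ones(len(px))]@T[:3,:3].T
    return T[:3,3]+d*((z-T[2,3])/d[:,2])[:,None]
def proj(c,P):
    K=c["camera_matrix"];T=c["T"];q=(np.atleast_2d(P)-T[:3,3])@T[:3,:3];q=q@K.T
    return q[:,:2]/q[:,2:]
def pose():
    s=bot.observe();return np.array(s["position"]),R.from_euler("xyz",s["tool_rot"]),s
def to(p,Rt=None):
    """shift in tool axes (units of 800mm) and rotvec (units of pi) from current pose; axes before turning"""
    p0,R0,s=pose();print("dp",np.round(R0.inv().apply(np.array(p)-p0)/.8,4),"of",np.round(p0,4))
    if Rt is not None: print("rot",np.round((R0.inv()*Rt).as_rotvec()/np.pi,4))
E
python3 - <<'E'
from h import *
im=cv2.imread("pics/top0.png");c=calibration("top")
cv2.imwrite("pics/t1.png",cv2.resize(im[160:280,140:345],None,fx=3.9,fy=3.9,interpolation=cv2.INTER_CUBIC))
hsv=cv2.cvtColor(im,cv2.COLOR_BGR2HSV)
m=cv2.inRange(hsv,(105,150,60),(125,255,255));m[:215]=0;m[:,:140]=0;m[260:]=0;m[:,200:]=0
pts=cv2.findNonZero(m)[:,0];print("blue bbox",pts.min(0),pts.max(0),cv2.minAreaRect(pts))
for n,px,z in[("cup",(168,238),.066),("black",(235,245),.078),("bottle",(171,177),.08),("lens",(391,166),.01),("case",(394,258),.036),("white",(319,192),.11)]:print(n,ray(c,px,z).round(3))
E
```

```text
blue bbox [156 225] [185 249] ((170.24391174316406, 236.69512939453125), (23.521915435791016, 28.16004180908203), 83.6598129272461)
cup [[0.441 0.205 0.066]]
black [[0.426 0.038 0.078]]
bottle [[0.592 0.201 0.08 ]]
lens [[ 0.645 -0.369  0.01 ]]
case [[ 0.4   -0.364  0.036]]
white [[ 0.555 -0.165  0.11 ]]
```

View pics/t1.png

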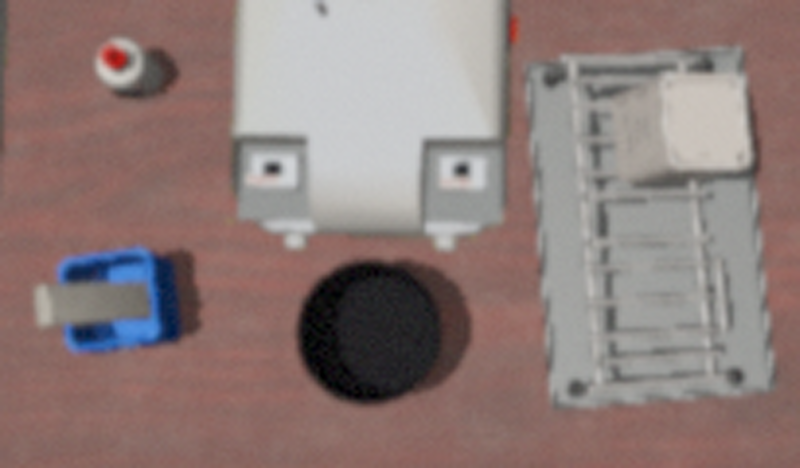

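The 3.9x crop gives rim corners for the cup (62,260),(152,250),(162,340),(70,352). The stone's top end is at (37,306), the black rim is centred at about (370,331), and the tray corners are (527,60),(745,47),(772,390),(555,405). The rack's high side is to image left (+y).

```bash
python3 - <<'E'
from h import *
c=calibration("top");f=lambda p:np.atleast_2d(p)/3.9+[140,160]
C=ray(c,f([(62,260),(152,250),(162,340),(70,352)]),.066);print("cup",C.mean(0).round(4),"edges",[np.linalg.norm(C[i]-C[i-1]).round(3) for i in range(4)],"yaw of +y edge",[np.degrees(np.arctan2(*(-(v)[[0,1]])))*1 for v in [(C[0]-C[1]),(C[3]-C[2])]])
print("stone top",ray(c,f((40,306)),.09).round(4),"black",ray(c,f((370,331)),.078).round(4))
for z in(.0,.012):
  T=ray(c,f([(527,60),(745,47),(772,390),(555,405)]),z);print("tray",z,T.mean(0).round(4),[np.linalg.norm(T[i]-T[i-1]).round(3) for i in range(4)],"y dir",((T[3]-T[0])+(T[2]-T[1])).round(3))
# machine front
s=calibration("side")
for z in(.05,.1,.15,.2):
  P=ray(c,f([(310,225),(420,225),(235,135),(500,135)]),z);print(z,P[:,:2].round(3).tolist(),proj(s,P).round().tolist())
to((.40,.2,.26),R.from_matrix(np.c_[[0,1,0],[1,0,0],[0,0,-1]]))
E
```

```text
cup [0.4438 0.204  0.066 ] edges [np.float64(0.059), np.float64(0.057), np.float64(0.058), np.float64(0.058)] yaw of +y edge [np.float64(172.81463870298293), np.float64(171.7940732408158)]
stone top [[0.4386 0.2418 0.09  ]] black [[0.4263 0.038  0.078 ]]
tray 0.0 [ 0.5043 -0.1429  0.    ] [np.float64(0.237), np.float64(0.151), np.float64(0.236), np.float64(0.147)] y dir [-0.471 -0.04   0.   ]
tray 0.012 [ 0.5032 -0.1421  0.012 ] [np.float64(0.234), np.float64(0.15), np.float64(0.233), np.float64(0.145)] y dir [-0.466 -0.04   0.   ]
0.05 [[0.495, 0.082], [0.496, 0.01], [0.554, 0.133], [0.556, -0.041]] [[305.0, 255.0], [305.0, 237.0], [272.0, 269.0], [277.0, 225.0]]
0.1 [[0.49, 0.075], [0.491, 0.007], [0.546, 0.123], [0.549, -0.042]] [[308.0, 230.0], [307.0, 214.0], [276.0, 242.0], [281.0, 204.0]]
0.15 [[0.486, 0.068], [0.487, 0.003], [0.539, 0.114], [0.541, -0.043]] [[311.0, 204.0], [310.0, 191.0], [281.0, 214.0], [284.0, 182.0]]
0.2 [[0.481, 0.061], [0.482, -0.001], [0.531, 0.104], [0.533, -0.044]] [[314.0, 177.0], [313.0, 166.0], [285.0, 185.0], [288.0, 159.0]]
dp [-0.384  -0.3747 -0.0361] of [0.2141 0.5869 0.2308]
rot [-3.000e-04  2.000e-04  3.887e-01]
```

move_arm(jaw=[0, 0, 0, 0, 0, 0, 0, 0, 0, 0], dp=[[-0.048, -0.047, -0.0045], [-0.048, -0.047, -0.0045], [-0.048, -0.047, -0.0045], [-0.048, -0.047, -0.0045], [-0.048, -0.047, -0.0045], [-0.048, -0.047, -0.0045], [-0.048, -0.047, -0.0045], [-0.048, -0.047, -0.0045], [0, 0, 0], [0, 0, 0]], rotation=[[0, 0, 0.045], [0, 0, 0], [0, 0, 0], [0, 0, 0], [0, 0, 0], [0, 0, 0], [0, 0, 0], [0, 0, 0], [0, 0, 0.055], [0, 0, 0.055]])

```text
clock: 1.35
position: [0.3504, 0.1792, 0.2601]
tool_rot: [3.142, -0.0, 2.298]
force: [0.8, 0.7, -0.2]
grip_width: 0.0853
```

```bash
python3 - <<'E'
from h import *
p,r,s=pose();print(s["clock"],p,s["qpos"].round(3));print(r.as_matrix().round(3))
y=np.radians(7.5)
to((.41,.15,.27),R.from_matrix(np.c_[[-np.sin(y),np.cos(y),0],[np.cos(y),np.sin(y),0],[0,0,-1]]))
E
```

```text
1.35 [0.3503751  0.1791602  0.26014485] [-0.799  0.106  0.191  2.133 -0.026  0.905  0.134]
[[-0.665  0.747  0.   ]
 [ 0.747  0.665  0.   ]
 [ 0.     0.    -1.   ]]
dp [-0.0768  0.0315 -0.0123] of [0.3504 0.1792 0.2601]
rot [ 0.     -0.      0.1898]
```

move_arm(jaw=[0, 0, 0, 0, 0, 0], dp=[[-0.0384, 0.0157, -0.006], [-0.0384, 0.0157, -0.006], [0, 0, 0], [0, 0, 0], [0, 0, 0], [0, 0, 0]], rotation=[[0, 0, 0], [0, 0, 0.03], [0, 0, 0.055], [0, 0, 0.055], [0, 0, 0.05], [0, 0, 0]])

```text
clock: 2.1
position: [0.4099, 0.151, 0.2696]
tool_rot: [-3.141, 0.0, 1.709]
force: [-0.0, -0.4, -0.7]
grip_width: 0.0854
```

```bash
python3 - <<'E'
from h import *
p,r,s=pose();print(s["clock"],p,s["qpos"].round(3));print(r.as_matrix().round(3))
c=calibration("wrist");np.save("w1.npy",[c["T"]]);np.save("wk.npy",c["camera_matrix"]);print(c["T"].round(3),c["camera_matrix"].round(1))
cv2.imwrite("pics/w1.png",grab_frame("wrist"))
E
```

```text
2.1 [0.40992711 0.15101832 0.26958396] [-0.772  0.175  0.326  2.032 -0.069  0.945 -0.272]
[[-0.138  0.99  -0.   ]
 [ 0.99   0.138 -0.   ]
 [-0.    -0.    -1.   ]]
[[ 0.991  0.13   0.042  0.399]
 [ 0.137 -0.946 -0.293  0.225]
 [ 0.001  0.296 -0.955  0.413]
 [ 0.     0.     0.     1.   ]] [[311.9   0.  281.8]
 [  0.  311.9 210.7]
 [  0.    0.    1. ]]
```

View pics/w1.png

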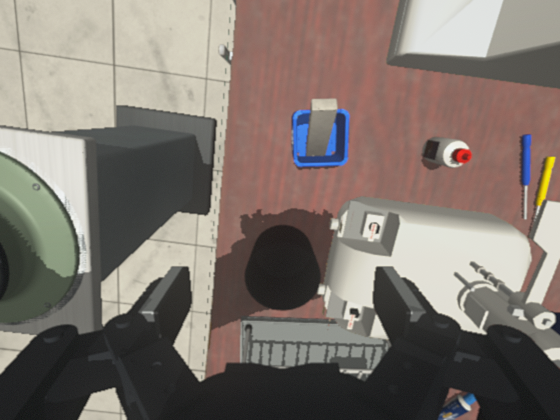

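Wrist view 1 shows the cup rim corners at (293,113),(347,108),(349,163),(297,168) and the stone's top end at (312–336, 98–112). The black cup's rim is at about (282,255).

```bash
python3 - <<'E'
from h import *
c=calibration("wrist")
C=ray(c,[(293,113),(347,108),(349,163),(297,168)],.066);print("cup",C.mean(0).round(4),C.round(4).tolist(),[np.linalg.norm(C[i]-C[i-1]).round(3) for i in range(4)])
d=(C[0]+C[1]-C[2]-C[3]);yaw=np.arctan2(-d[0],d[1]);print("yaw",np.degrees(yaw))
im=cv2.imread("pics/w1.png");h=cv2.cvtColor(im,cv2.COLOR_BGR2HSV)
m=((h[...,1]<70)&(h[...,2]>90)).astype(np.uint8);m[:90]=0;m[175:]=0;m[:,:290]=0;m[:,355:]=0
p=cv2.findNonZero(m)[:,0];print(p.min(0),p.max(0));
print("stone top edges",ray(c,[(312,100),(336,98)],.094).round(4).tolist(),ray(c,[(311,112),(336,110)],.087).round(4).tolist())
cu=C.mean(0);R2=np.array([[np.cos(yaw),-np.sin(yaw)],[np.sin(yaw),np.cos(yaw)]])
g=cu[:2]+R2@[0,.027];print("grasp xy",g)
Rt=R.from_matrix(np.c_[[-np.sin(yaw),np.cos(yaw),0],[np.cos(yaw),np.sin(yaw),0],[0,0,-1]])
to((*g,.12),Rt);to((*g,.070),Rt)
E
```

```text
cup [0.4451 0.2061 0.066 ] [[0.4104, 0.2281, 0.066], [0.4662, 0.2411, 0.066], [0.4801, 0.1843, 0.066], [0.4237, 0.1707, 0.066]] [np.float64(0.059), np.float64(0.057), np.float64(0.058), np.float64(0.058)]
yaw 13.369772773181188
[290  98] [350 171]
stone top edges [[0.4258, 0.2423, 0.094], [0.4484, 0.2473, 0.094]] [[0.4273, 0.2314, 0.087], [0.4516, 0.2367, 0.087]]
grasp xy [0.43885359 0.23232107]
dp [0.0955 0.0501 0.187 ] of [0.41   0.1511 0.2696]
rot [-0.0001  0.     -0.0294]
dp [0.0955 0.0501 0.2495] of [0.41   0.1511 0.2696]
rot [-0.0001  0.     -0.0294]
```

```bash
python3 - <<'E'
from h import *
from scipy.spatial import ConvexHull
def yawof(im,c,box):
    h=cv2.cvtColor(im,cv2.COLOR_BGR2HSV);m=cv2.inRange(h,(100,120,40),(130,255,255));k=np.zeros_like(m);x0,x1,y0,y1=box;k[y0:y1,x0:x1]=1;m*=k
    p=cv2.findNonZero(m)[:,0];q=ray(c,p,.066)[:,:2];q=((q-q.mean(0))*1e4)
    print(cv2.minAreaRect(q.astype(np.float32)),p.min(0),p.max(0))
    cv2.imwrite("pics/z.png",cv2.resize(im[y0:y1,x0:x1],None,fx=7,fy=7,interpolation=cv2.INTER_CUBIC))
yawof(cv2.imread("pics/top0.png"),calibration("top"),(150,195,220,255))
yawof(cv2.imread("pics/w1.png"),calibration("wrist"),(280,365,90,180))
E
```

```text
((4.4795989990234375, 47.859222412109375), (597.8682861328125, 707.8373413085938), 9.529627799987793) [155 224] [185 249]
((5.7562103271484375, 37.449462890625), (600.9957885742188, 599.5574951171875), 10.199490547180176) [292 109] [348 166]
```

View pics/z.png

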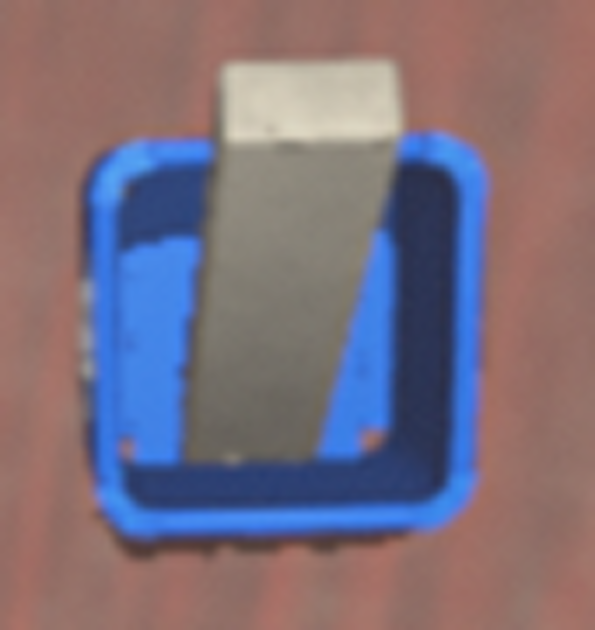

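The cup yaw is about 10° (the rim fits 60.0 x 60.1 mm) and the stone is aligned with it. I'm approaching the protruding end now.

move_arm(jaw=[100, 100, 100, 100, 100, 100, 100, 100, 100], dp=[[0.024, 0.0129, 0.0468], [0.024, 0.0129, 0.0468], [0.024, 0.0129, 0.0468], [0.024, 0.0129, 0.0468], [0, 0, 0], [0, 0, 0.02], [0, 0, 0.02], [0, 0, 0.0225], [0, 0, 0]], rotation=[[0, 0, 0], [0, 0, 0], [0, 0, 0], [0, 0, 0], [0, 0, -0.012], [0, 0, 0], [0, 0, 0], [0, 0, 0], [0, 0, 0]])

```text
clock: 3.28
position: [0.4399, 0.232, 0.0691]
tool_rot: [-3.14, 0.001, 1.745]
force: [-0.6, 0.1, 0.0]
grip_width: 0.0522
```

```bash
python3 - <<'E'
from h import *
p,r,s=pose();print(s["clock"],p,s["qpos"].round(3))
a=grab_frame("wrist");b=grab_frame("side")[200:350,240:420]
b=cv2.resize(b,(504,420),interpolation=cv2.INTER_CUBIC);cv2.imwrite("pics/g1.png",cv2.resize(np.hstack([a[:,100:460],b]),(790,384)))
E
```

```text
3.275 [0.43993079 0.23197448 0.06908855] [-0.748  0.59   0.192  2.062 -0.219  0.51  -0.222]
```

View pics/g1.png

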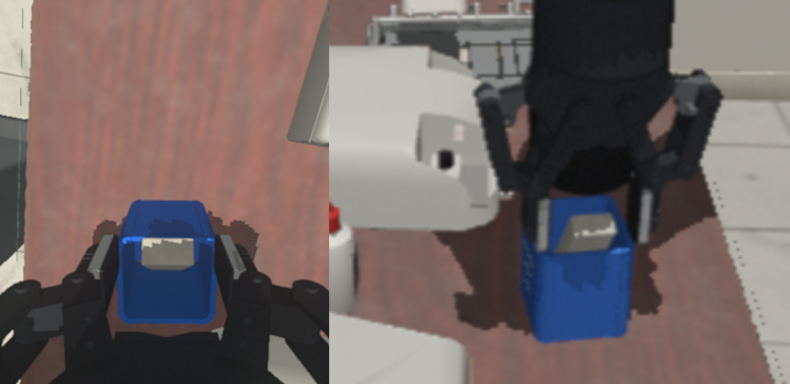

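move_arm(jaw=[255, 255, 255, 255, 255, 255, 255, 255, 255, 255], dp=[[0, 0, 0], [0, 0, 0], [0, 0, 0], [0, 0, 0], [0, 0, -0.01], [0, 0, -0.03], [0, 0, -0.03], [0, 0, -0.04], [0, 0, -0.04], [0, 0, 0]], rotation=[[0, 0, 0], [0, 0, 0], [0, 0, 0], [0, 0, 0], [0, 0, 0], [0, 0, 0], [0, 0, 0], [0, 0, 0], [0, 0, 0], [0, 0, 0]], squeeze=50)

```text
clock: 4.62
position: [0.4413, 0.2332, 0.1922]
tool_rot: [3.138, -0.002, 1.746]
force: [0.5, -1.1, -0.5]
grip_width: 0.024
```

```bash
python3 - <<'E'
from h import *
p,r,s=pose();print(s["clock"],p,s["qpos"].round(3),s["grip_width"])
w=grab_frame("wrist")
top=grab_frame("top")[200:270,140:260]
b=grab_frame("side")[120:340,230:430]
np.save("ct.npy",0);cv2.imwrite("pics/g2.png",np.hstack([cv2.resize(b,(400,440),interpolation=cv2.INTER_CUBIC),cv2.resize(w[:,80:480],(400,440))]))
# black cup from w1 image: ellipse of dark region
im=cv2.imread("pics/w1.png")
E
```

```text
4.625 [0.44128463 0.23320934 0.19223188] [-0.818  0.385  0.274  1.981 -0.144  0.79  -0.286] 0.023998301985326376
```

View pics/g2.png

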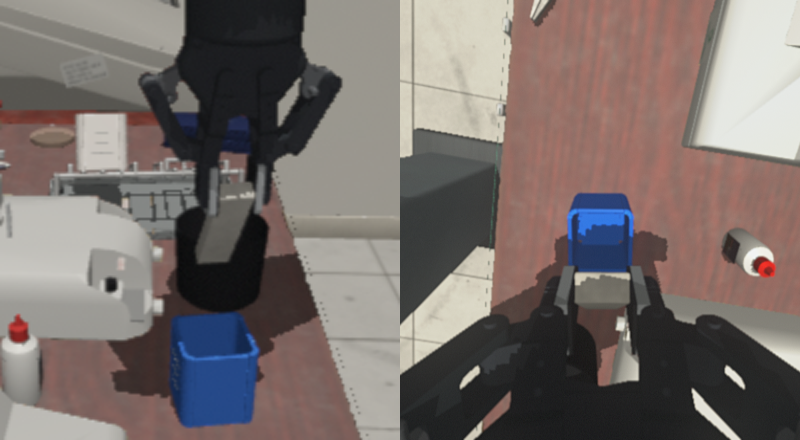

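The stone is held by its top (grip 24 mm, bottom trailing toward -y), and the cup stands undisturbed. I'm moving to the black cup and tilting the stone upright.

move_arm(jaw=[255, 255, 255, 255, 255, 255, 255, 255, 255], dp=[[-0.0456, -0.0121, -0.004], [-0.0456, -0.0121, -0.004], [-0.0456, -0.0121, -0.004], [-0.0456, -0.0121, -0.004], [-0.0456, -0.0121, -0.004], [0, 0, 0], [0, 0, 0], [0, 0, 0], [0, 0, 0]], rotation=[[0, 0, 0], [0, 0, 0], [0, 0, 0], [0, 0, 0], [0, 0, 0], [0, 0.055, 0], [0, 0.055, 0], [0, 0.057, 0], [0, 0, 0]])

```text
clock: 5.9
position: [0.4235, 0.0414, 0.2037]
tool_rot: [-3.134, -0.506, 1.735]
force: [0.8, 0.4, -1.0]
grip_width: 0.0238
```

```bash
python3 - <<'E'
from h import *
p,r,s=pose();print(s["clock"],p,s["qpos"].round(3),s["grip_width"]);print(r.as_matrix().round(3))
b=grab_frame("side")[120:340,230:430];t=grab_frame("top")[190:290,160:290]
cv2.imwrite("pics/g3.png",np.hstack([cv2.resize(b,(400,440),interpolation=cv2.INTER_CUBIC),cv2.resize(t,(400,308),interpolation=cv2.INTER_CUBIC).repeat(1,0) if 0 else cv2.copyMakeBorder(cv2.resize(t,(400,308)),0,132,0,0,0)]))
to((.425,.046,.10))
E
```

```text
5.9 [0.42353903 0.04139333 0.20373589] [-0.041  0.381  0.206  2.081 -0.676  0.992  0.79 ] 0.023847866945817746
[[-0.143  0.986 -0.087]
 [ 0.863  0.167  0.477]
 [ 0.485 -0.007 -0.874]]
dp [-0.0612  0.0033  0.1154] of [0.4233 0.044  0.2045]
```

View pics/g3.png

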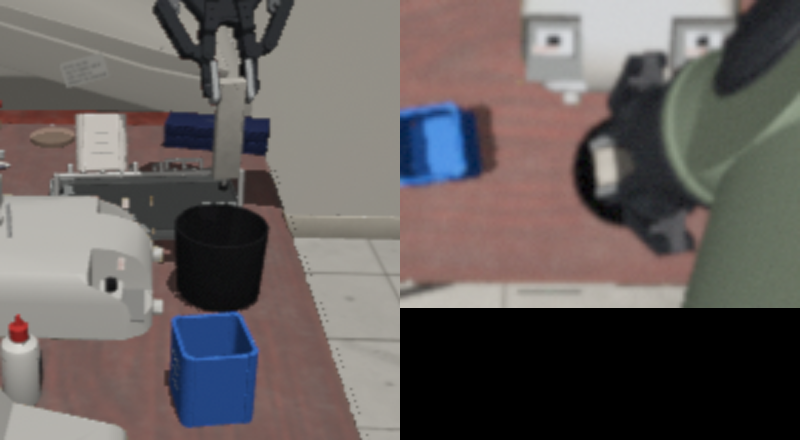

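The stone hangs nearly vertical over the black cup opening, so I'm lowering it.

move_arm(jaw=[255, 255, 255, 255, 255, 255, 255, 255, 255], dp=[[-0.0112, 0.0005, 0.021], [-0.0112, 0.0005, 0.021], [-0.0112, 0.0005, 0.021], [-0.0112, 0.0005, 0.021], [-0.0112, 0.0005, 0.021], [-0.0112, 0.0005, 0.021], [-0.0015, 0, 0.0027], [-0.001, 0, 0.0018], [0, 0, 0]], rotation=[[0, 0, 0], [0, 0, 0], [0, 0, 0], [0, 0, 0], [0, 0, 0], [0, 0, 0], [0, 0, 0], [0, 0, 0], [0, 0, 0]])

```text
clock: 7.12
position: [0.4255, 0.0466, 0.0874]
tool_rot: [-3.138, -0.504, 1.744]
force: [0.3, 0.1, -0.4]
grip_width: 0.0237
```

move_arm(jaw=[130, 130, 130, 130, 130, 130, 130, 130, 130, 130], dp=[[0, 0, 0], [0, 0, 0], [0, 0, 0], [0, 0, -0.01], [0, 0, -0.02], [0, 0, -0.04], [0, 0, -0.05], [0, 0, -0.05], [0, 0, 0], [0, 0, 0]], rotation=[[0, 0, 0], [0, 0, 0], [0, 0, 0], [0, 0, 0], [0, 0, 0], [0, 0, 0], [0, 0, 0], [0, 0, 0], [0, 0, 0], [0, 0, 0]])

```text
clock: 8.38
position: [0.437, -0.0182, 0.2064]
tool_rot: [-3.137, -0.504, 1.744]
force: [0.0, 0.3, 0.1]
grip_width: 0.0419
```

```bash
python3 - <<'E'
from h import *
p,r,s=pose();print(s["clock"],p,s["qpos"].round(3),s["grip_width"]);print(r.as_matrix().round(3))
b=grab_frame("side")[140:340,230:430];t=grab_frame("top")[190:290,160:360]
cv2.imwrite("pics/g4.png",np.hstack([cv2.resize(b,(400,400),interpolation=cv2.INTER_CUBIC),cv2.copyMakeBorder(cv2.resize(t,(400,200)),0,200,0,0,0)]))
E
```

```text
8.375 [ 0.43701765 -0.01818281  0.20635062] [ 0.047  0.423  0.249  2.006 -0.634  1.072  0.87 ] 0.041860452375133354
[[-0.151  0.985 -0.087]
 [ 0.862  0.174  0.475]
 [ 0.483 -0.004 -0.875]]
```

View pics/g4.png

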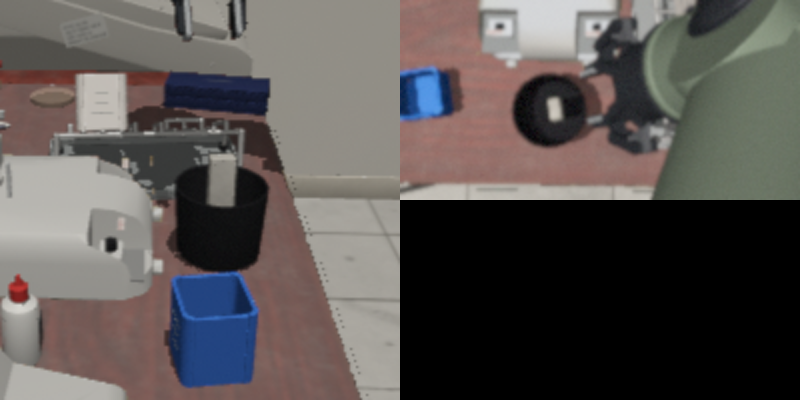

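The stone stands upright mid black cup, and the rinse cup is still in place. My plan is to grip the cup by its ±x faces with the tool tilted toward +y and lay it on its side with the mouth to +y. Then I regrip and turn it the remaining 65° onto the rack.

```bash
cat >> h.py <<'E'
def orient(yaw,tilt):
    """jaw axis along yaw; tilt>0 (deg) from straight down toward the jaw-frame +y"""
    y,t=np.radians([yaw,tilt]);j=np.array([np.cos(y),np.sin(y),0]);n=np.array([-np.sin(y),np.cos(y),0])
    tz=np.cos(t)*np.array([0,0,-1.])+np.sin(t)*n
    return R.from_matrix(np.c_[np.cross(j,tz),j,tz]),tz
E
python3 - <<'E'
from h import *
Rt,tz=orient(10,35);P=np.array([.4451,.2061,.036])+.019*tz;print(P,tz)
to(P-.11*tz,Rt);p0,R0,s=pose()
# as seen after turning: shifts in the target axes
print("after turn: pre",Rt.inv().apply(P-.11*tz-p0)/.8)
E
```

```text
[0.44320759 0.21683239 0.02043611] [-0.0996005   0.56486252 -0.81915204]
dp [0.1251 0.0596 0.2048] of [ 0.4368 -0.0178  0.2057]
rot [-0.0015  0.0337 -0.0006]
after turn: pre [0.1026059  0.05883982 0.21711168]
```

move_arm(jaw=[0, 0, 0, 0, 0, 0, 0], dp=[[0, 0, 0], [0.0205, 0.0118, 0.0434], [0.0205, 0.0118, 0.0434], [0.0205, 0.0118, 0.0434], [0.0205, 0.0118, 0.0434], [0.0205, 0.0118, 0.0434], [0, 0, 0]], rotation=[[0, 0.034, 0], [0, 0, 0], [0, 0, 0], [0, 0, 0], [0, 0, 0], [0, 0, 0], [0, 0, 0]])

```text
clock: 9.35
position: [0.4527, 0.1567, 0.1094]
tool_rot: [-3.133, -0.613, 1.745]
force: [0.1, -0.3, -0.7]
grip_width: 0.0858
```

```bash
python3 - <<'E'
from h import *
Rt,tz=orient(10,35);P=np.array([.4451,.2061,.036])+.019*tz
to(P,Rt);s=bot.observe();print(s["qpos"].round(3),s["clock"])
c=calibration("wrist");im=grab_frame("wrist")
h=cv2.cvtColor(im,cv2.COLOR_BGR2HSV);m=cv2.inRange(h,(100,120,40),(130,255,255))
n,l,st,ce=cv2.connectedComponentsWithStats(m);i=1+np.argmax(st[1:,4]);print(st[i],ce[i])
top=grab_frame("top");h=cv2.cvtColor(top,cv2.COLOR_BGR2HSV);m=cv2.inRange(h,(100,120,40),(130,255,255))[215:260,140:205];p=cv2.findNonZero(m)[:,0];print("top bbox",p.min(0)+[140,215],p.max(0)+[140,215])
q=ray(calibration("top"),[[p[:,0].min()+140,237],[168,p[:,1].min()+215]],.066);print(q.round(4).tolist())
cv2.imwrite("pics/w5.png",im)
E
```

```text
dp [-0.0017  0.0025  0.1347] of [0.4527 0.1567 0.1094]
rot [-0.0026 -0.0006 -0.0001]
[-0.1    0.607  0.05   2.085 -0.96   0.81   0.927] 9.35
[ 239  165   89   97 7805] [283.62383088 212.29596413]
top bbox [156 224] [185 249]
[[0.4434, 0.2351, 0.066], [0.4761, 0.207, 0.066]]
```

View pics/w5.png

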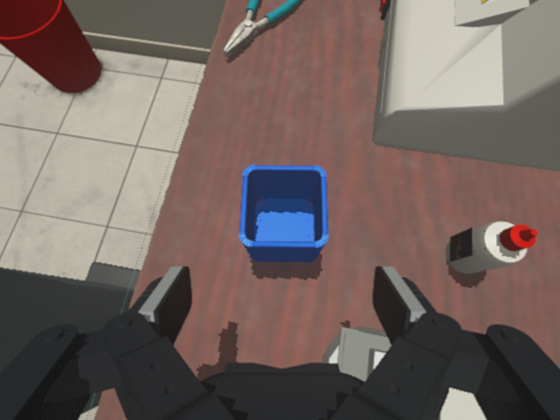

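The cup is centred and square between the fingers (cup col 284, fingers' middle about 282). I'm going in.

move_arm(jaw=[0, 0, 0, 0, 0, 255, 255, 255, 255, 255], dp=[[-0.0005, 0.0008, 0.034], [-0.0005, 0.0008, 0.034], [-0.0005, 0.0008, 0.034], [0, 0, 0.0325], [0, 0, 0], [0, 0, 0], [0, 0, 0], [0, 0, 0], [0, 0, 0], [0, 0, 0]], rotation=[[0, 0, 0], [0, 0, 0], [0, 0, 0], [0, 0, 0], [0, 0, 0], [0, 0, 0], [0, 0, 0], [0, 0, 0], [0, 0, 0], [0, 0, 0]], squeeze=40)

```text
clock: 10.7
position: [0.4461, 0.2135, 0.023]
tool_rot: [-3.139, -0.611, 1.743]
force: [-0.1, -4.5, 7.5]
grip_width: 0.0595
```

```bash
python3 - <<'E'
from h import *
p,r,s=pose();print(s["clock"],p,s["qpos"].round(3),s["grip_width"])
np.save("rel1.npy",[0])
# cup frame rel tool, assume cup at (.4451,.2061,0) yaw10
Rc=R.from_euler("z",10,degrees=True);np.savez("cup.npz",dp=r.inv().apply(np.array([.4451,.2061,0])-p),q=(r.inv()*Rc).as_quat())
print("up .08 in tool axes",r.inv().apply([0,0,.08])/.8)
E
```

```text
10.7 [0.44612197 0.21349632 0.02295459] [-0.115  0.773 -0.089  2.108 -1.171  0.602  1.091] 0.05954358642475744
up .08 in tool axes [ 0.05734944 -0.0002269  -0.08192063]
```

move_arm(jaw=[255, 255, 255, 255, 255, 255, 255, 255, 255, 255], dp=[[0.0145, 0, -0.0205], [0.0145, -0.008, -0.0205], [0.0145, -0.008, -0.0205], [0.0145, -0.008, -0.0205], [0, 0, 0], [0, 0, 0], [0, 0, 0], [0, 0, 0], [0, 0, 0], [0, 0, 0]], rotation=[[0, 0, 0], [0, 0, 0], [0, 0, 0], [0, 0, 0], [0, -0.055, 0], [0, -0.055, 0], [0, -0.055, 0], [0, -0.055, 0], [0, -0.055, 0], [0, 0, 0]])

```text
clock: 11.95
position: [0.4206, 0.2131, 0.0965]
tool_rot: [-3.112, 0.055, 1.759]
force: [-0.9, 0.5, -0.0]
grip_width: 0.0597
```

```bash
python3 - <<'E'
from h import *
p,r,s=pose();print(s["clock"],p,s["qpos"].round(3),s["grip_width"],s["force"]);print(r.as_matrix().round(3))
E
```

```text
11.95 [0.42061407 0.21310108 0.09653885] [-1.005  0.583  0.521  2.091 -0.415  0.621 -0.015] 0.05971109579903957 [-0.8948869   0.47741572 -0.01784126]
[[-0.187  0.982 -0.019]
 [ 0.981  0.185 -0.059]
 [-0.055 -0.03  -0.998]]
```

move_arm(jaw=[255, 255, 255, 255, 255, 255, 255, 255, 255, 255], dp=[[0, 0, 0], [0, 0, 0], [0, 0, 0], [0, 0, 0], [0, 0, 0], [0, 0, 0], [0, 0, 0], [0, 0, 0], [0, 0, 0], [0, 0, 0]], rotation=[[0, -0.032, 0], [0, -0.032, 0], [0, -0.032, 0], [0, -0.032, 0], [0, -0.032, 0], [0, -0.032, 0], [0, -0.032, 0], [0, -0.032, 0], [0, -0.032, 0], [0, 0, 0]])

```text
clock: 13.2
position: [0.4215, 0.2095, 0.0952]
tool_rot: [-3.085, 0.957, 1.796]
force: [-0.2, -1.0, -0.0]
grip_width: 0.0594
```

```bash
python3 - <<'E'
from h import *
p,r,s=pose();print(s["clock"],p,s["qpos"].round(3),s["grip_width"],s["force"]);print(r.as_matrix().round(3))
d=np.load("cup.npz");Rc=r*R.from_quat(d["q"]);o=p+r.apply(d["dp"]);print("cup foot",o,"axes\n",Rc.as_matrix().round(3))
Rt=R.from_matrix(np.c_[[np.cos(.1745),np.sin(.1745),0],[0,0,-1],[-np.sin(.1745),np.cos(.1745),0]])*R.from_quat(d["q"]).inv()
print("rot left",((r.inv()*Rt).as_rotvec()/np.pi).round(4))
E
```

```text
13.2 [0.42154452 0.20954815 0.09520311] [-1.526  1.147  0.868  1.804 -0.048  1.085 -0.546] 0.05941173485955291 [-0.20273676 -1.01723115 -0.0076916 ]
[[-0.128  0.984  0.127]
 [ 0.561  0.178 -0.808]
 [-0.818 -0.032 -0.575]]
cup foot [0.42366025 0.18658574 0.10233855] axes
 [[ 0.983 -0.033 -0.18 ]
 [ 0.18  -0.004  0.984]
 [-0.033 -0.999  0.002]]
rot left [-0.0043 -0.0005  0.0098]
```

move_arm(jaw=[255, 255, 255, 255, 255, 255, 255, 255, 255], dp=[[0, 0, 0], [0.0121, 0.0005, 0.0085], [0.0121, 0.0005, 0.0085], [0.0121, 0.0005, 0.0085], [0.0121, 0.0005, 0.0085], [0.0121, 0.0005, 0.0085], [0.006, 0.0002, 0.0042], [0.004, 0.0001, 0.0028], [0, 0, 0]], rotation=[[-0.0043, 0, 0.0098], [0, 0, 0], [0, 0, 0], [0, 0, 0], [0, 0, 0], [0, 0, 0], [0, 0, 0], [0, 0, 0], [0, 0, 0]])

```text
clock: 14.32
position: [0.424, 0.2105, 0.0273]
tool_rot: [3.137, 0.958, 1.74]
force: [0.0, 0.5, -0.6]
grip_width: 0.0597
```

```bash
python3 - <<'E'
from h import *
p,r,s=pose();print(s["clock"],p,s["qpos"].round(3),s["grip_width"],s["force"])
d=np.load("cup.npz");Rc=r*R.from_quat(d["q"]);o=p+r.apply(d["dp"]);print("cup foot",o,"axes\n",Rc.as_matrix().round(3))
print("down 1mm", r.inv().apply([0,0,-.001])/.8)
E
```

```text
14.325 [0.42397776 0.2104751  0.02729615] [-1.508  1.255  0.817  1.785 -0.102  1.005 -0.61 ] 0.05968104980239827 [ 0.00735306  0.46279786 -0.58142128]
cup foot [0.42571143 0.18745812 0.03435846] axes
 [[ 0.985  0.002 -0.174]
 [ 0.174  0.002  0.985]
 [ 0.002 -1.     0.002]]
down 1mm [ 1.02277575e-03 -3.53480011e-06  7.18621785e-04]
```

move_arm(jaw=[255, 255, 255, 255, 255], dp=[[0.0015, 0, 0.0011], [0.0015, 0, 0.0011], [0.001, 0, 0.0007], [0.0005, 0, 0.0004], [0, 0, 0]], rotation=[[0, 0, 0], [0, 0, 0], [0, 0, 0], [0, 0, 0], [0, 0, 0]])

```text
clock: 14.95
position: [0.424, 0.2105, 0.0244]
tool_rot: [3.136, 0.96, 1.739]
force: [-7.2, 7.0, 22.0]
grip_width: 0.0595
```

move_arm(jaw=[0, 0, 0, 0, 0, 0, 0, 0, 0], dp=[[-0.0008, 0, -0.0006], [0, 0, 0], [0, 0, 0], [0, 0, 0], [0, 0, -0.03], [0, 0, -0.04], [0, 0, -0.04], [0, 0, -0.04], [0, 0, 0]], rotation=[[0, 0, 0], [0, 0, 0], [0, 0, 0], [0, 0, 0], [0, 0, 0], [0, 0, 0], [0, 0, 0], [0, 0, 0], [0, 0, 0]])

```text
clock: 16.08
position: [0.407, 0.309, 0.0932]
tool_rot: [3.135, 0.956, 1.741]
force: [-0.6, -0.4, -0.2]
grip_width: 0.0851
```

```bash
python3 - <<'E'
from h import *
p,r,s=pose();print(s["clock"],p,s["qpos"].round(3),s["force"])
c=calibration("wrist");im=grab_frame("wrist");cv2.imwrite("pics/w6.png",im)
t=grab_frame("top");cv2.imwrite("pics/t6.png",t)
h=cv2.cvtColor(t,cv2.COLOR_BGR2HSV);m=cv2.inRange(h,(100,120,40),(130,255,255));m[:215]=0;m[265:]=0;m[:,:130]=0;m[:,215:]=0
q=cv2.findNonZero(m)[:,0];w=ray(calibration("top"),q,.06)[:,:2]
print(cv2.minAreaRect((w*1e3).astype(np.float32)),len(q))
print("up .1",r.inv().apply([0,-.1,.12])/.8)
E
```

```text
16.075 [0.40701165 0.30903207 0.09321451] [-1.577  1.189  0.854  1.605 -0.09   1.274 -0.624] [-0.63106025 -0.43960946 -0.21846304]
((423.01788330078125, 214.08917236328125), (58.70499801635742, 77.0282211303711), 10.63638973236084) 719
up .1 [-0.19359403 -0.02121227  0.01401394]
```

move_arm(jaw=[0, 0, 0, 0, 0, 0, 0, 0, 0, 0], dp=[[-0.0485, -0.005, 0.0035], [-0.0485, -0.005, 0.0035], [-0.0485, -0.005, 0.0035], [-0.0485, -0.005, 0.0035], [0, 0, 0], [0, 0, 0], [0, 0, 0], [0, 0, 0], [0, 0, 0], [0, 0, 0]], rotation=[[0, 0, 0], [0, 0, 0], [0, 0, 0], [0, 0, 0], [0, 0.04, 0], [0, 0.04, 0], [0, 0.04, 0], [0, 0.04, 0], [0, 0.04, 0], [0, 0.04, 0]])

```text
clock: 17.42
position: [0.4074, 0.2066, 0.2129]
tool_rot: [3.139, 0.201, 1.742]
force: [1.5, 0.7, -0.5]
grip_width: 0.0856
```

move_arm(jaw=[0, 0, 0, 0, 0, 0, 0], dp=[[0, 0, 0], [0, 0, 0], [0, 0, 0], [0, 0, 0], [0, 0, 0], [0, 0, 0], [0, 0, 0]], rotation=[[0, 0.04, 0], [0, 0.04, 0], [0, 0.04, 0], [0, 0.04, 0], [0, 0.04, 0], [0, 0.04, 0], [0, 0, 0]])

```text
clock: 18.3
position: [0.4078, 0.2047, 0.2119]
tool_rot: [-3.141, -0.549, 1.738]
force: [-0.5, -0.4, 0.7]
grip_width: 0.0854
```

```bash
python3 - <<'E'
from h import *
p,r,s=pose();print(s["clock"],p,s["qpos"].round(3),s["force"])
Rt,tz=orient(10,32);P=np.array([.4216,.2149,.031])+.019*tz
to(P,Rt);d=Rt.inv().apply(P-.10*tz-p)/.8;print("pre after turn",d)
im=grab_frame("wrist");cv2.imwrite("pics/w7.png",im)
c=calibration("wrist");h=cv2.cvtColor(im,cv2.COLOR_BGR2HSV);m=cv2.inRange(h,(100,120,40),(130,255,255))
n,l,st,ce=cv2.connectedComponentsWithStats(m);print(st[1:][st[1:,4]>200])
E
```

```text
18.3 [0.4077705  0.20465055 0.21189679] [-0.62   0.372  0.506  2.158 -0.96   0.945  0.728] [-0.53253522 -0.35671922  0.73396339]
dp [-0.1094  0.0191  0.2218] of [0.4078 0.2047 0.2119]
rot [ 0.0013  0.0031 -0.0021]
pre after turn [-0.1116716   0.019249    0.09560682]
[[ 270  233   59   68 3888]
 [ 545  291   15   39  258]]
```

move_arm(jaw=[0, 0, 0, 0, 0], dp=[[-0.0372, 0.0064, 0.0318], [-0.0372, 0.0064, 0.0318], [-0.0372, 0.0064, 0.0318], [0, 0, 0], [0, 0, 0]], rotation=[[0, 0.003, -0.002], [0, 0, 0], [0, 0, 0], [0, 0, 0], [0, 0, 0]])

```text
clock: 18.98
position: [0.4294, 0.176, 0.1022]
tool_rot: [3.135, -0.558, 1.754]
force: [-0.3, 0.3, -0.3]
grip_width: 0.0854
```

```bash
python3 - <<'E'
from h import *
p,r,s=pose();print(s["clock"],p,s["qpos"].round(3))
Rt,tz=orient(10,32);P=np.array([.4216,.2149,.031])+.019*tz
to(P,Rt)
im=grab_frame("wrist");cv2.imwrite("pics/w8.png",im)
c=calibration("wrist");h=cv2.cvtColor(im,cv2.COLOR_BGR2HSV);m=cv2.inRange(h,(100,120,40),(130,255,255))
F=np.array([.4265,.1873,.03]);zc=np.array([-.174,.985,0]);j=np.array([.985,.174,0]);u=np.array([0,0,.03])
for a in(0,.066):
  for b in(-.03,.03): 
    q=proj(c,F+a*zc+b*j+u)[0];print(q.round());cv2.circle(im,tuple(int(v) for v in q),4,(0,255,0),1)
cv2.imwrite("pics/w8.png",im)
E
```

```text
18.975 [0.42937192 0.17602592 0.10222547] [-0.445  0.622  0.408  2.173 -1.176  0.878  1.091]
dp [-0.0051 -0.0015  0.1255] of [0.4294 0.176  0.1022]
rot [0.0007 0.0001 0.0024]
[235. 256.]
[327. 256.]
[239. 162.]
[324. 162.]
```

View pics/w8.png

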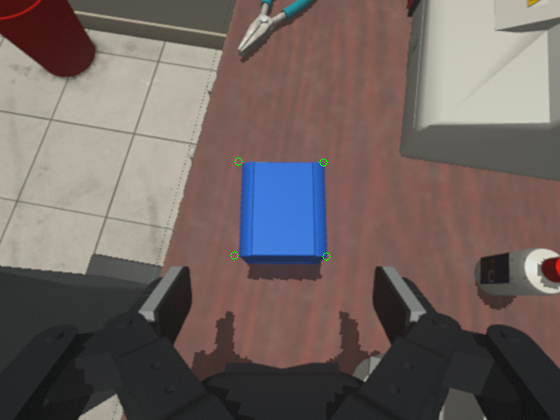

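The laid cup matches the predicted corners (about 1 mm off in x). I'm advancing to regrip it.

move_arm(jaw=[0, 0, 0, 0, 0], dp=[[-0.0017, 0, 0.04], [-0.0017, 0, 0.035], [-0.0017, 0, 0.03], [0, 0, 0.0205], [0, 0, 0]], rotation=[[0, 0, 0.0024], [0, 0, 0], [0, 0, 0], [0, 0, 0], [0, 0, 0]])

```text
clock: 19.65
position: [0.4215, 0.2248, 0.0148]
tool_rot: [3.138, -0.56, 1.745]
force: [-0.7, -0.6, -0.0]
grip_width: 0.0853
```

```bash
python3 - <<'E'
from h import *
p,r,s=pose();print(s["clock"],p,s["qpos"].round(3),s["force"])
Rt,tz=orient(10,32);P=np.array([.4216,.2149,.031])+.019*tz
to(P,Rt)
E
```

```text
19.65 [0.42147914 0.22476843 0.01480968] [-0.156  0.757 -0.119  2.173 -1.253  0.504  1.133] [-0.65616278 -0.60432783 -0.03686163]
dp [ 0.0004 -0.002   0.0001] of [0.4215 0.2248 0.0148]
rot [ 0.0011 -0.0004 -0.0001]
```

move_arm(jaw=[255, 255, 255, 255, 255, 255, 255, 255, 255], dp=[[0, 0, 0], [0, 0, 0], [0, 0, 0], [0, 0, 0], [0, 0, 0], [0.0106, 0, -0.017], [0.0159, 0, -0.0255], [0.0212, 0, -0.034], [0, 0, 0]], rotation=[[0, 0, 0], [0, 0, 0], [0, 0, 0], [0, 0, 0], [0, 0, 0], [0, 0, 0], [0, 0, 0], [0, 0, 0], [0, 0, 0]], squeeze=50)

```text
clock: 20.78
position: [0.4221, 0.2244, 0.0884]
tool_rot: [3.134, -0.559, 1.747]
force: [-0.1, 0.2, -0.8]
grip_width: 0.0596
```

```bash
python3 - <<'E'
from h import *
p,r,s=pose();print(s["clock"],p,s["qpos"].round(3),s["force"],s["grip_width"])
# grasp-time tool: P at (.4215,.2248,.0148), orient(10,32)
R0,_=orient(10,32);p0=np.array([.4215,.2248,.0148])
Rc=R.from_matrix(np.c_[[np.cos(.1745),np.sin(.1745),0],[0,0,-1],[-np.sin(.1745),np.cos(.1745),0]])
dp=R0.inv().apply(np.array([.4268,.1873,.030])-p0);dp[1]=0;np.savez("cup2.npz",dp=dp,q=(R0.inv()*Rc).as_quat());print(dp)
Rn=r*R.from_quat((R0.inv()*Rc).as_quat());print("foot now",p+r.apply(dp));print(Rn.as_matrix().round(3))
c=calibration("side");im=grab_frame("side");o=p+r.apply(dp)
print(r.as_matrix().round(3))
# target
yr=4.85;yy=np.radians(yr);rx=np.array([-np.sin(yy),np.cos(yy),0]);ry=np.array([-np.cos(yy),-np.sin(yy),0]);rz=np.array([0,0,1.])
a=np.radians(25);X=np.cos(a)*rx+np.sin(a)*rz;Z=np.cross(X,ry)
print("slope z",Z.round(3))
E
```

```text
20.775 [0.42210114 0.22443263 0.08836424] [-0.238  0.596 -0.012  2.174 -1.098  0.627  0.919] [-0.14551001  0.21453122 -0.80501422] 0.05956551976719837
[-0.02404438  0.         -0.03294811]
foot now [0.42851536 0.18712682 0.1035578 ]
[[ 0.985  0.006 -0.172]
 [ 0.172  0.001  0.985]
 [ 0.006 -1.     0.   ]]
[[-0.149  0.985 -0.086]
 [ 0.835  0.172  0.523]
 [ 0.53   0.006 -0.848]]
slope z [ 0.036 -0.421  0.906]
```

```bash
cat >> h.py <<'E'
def rack(o=(.5037,-.1425,0),yaw=94.85,x0=0.,y0=.0525,z0=.056):
    y=np.radians(yaw);rx=np.array([np.cos(y),np.sin(y),0]);ry=np.array([-np.sin(y),np.cos(y),0]);a=np.radians(25)
    X=np.cos(a)*rx+np.sin(a)*np.array([0,0,1.]);Z=np.cross(X,ry)
    return np.array(o)+x0*rx+y0*ry+np.array([0,0,z0]),np.c_[X,ry,Z]
E
python3 - <<'E'
from h import *
c=calibration("top");im=cv2.imread("pics/top0.png");S=7.4
x0,y0,x1,y1=272,168,344,270
big=cv2.resize(im[y0:y1,x0:x1],None,fx=S,fy=S,interpolation=cv2.INTER_CUBIC)
O,M=rack()
def dr(P,col):
    for q in proj(c,O+np.atleast_2d(P)@M.T):cv2.circle(big,tuple(int(v) for v in ((q-[x0,y0]+.5)*S)),2,col,-1)
t=np.linspace(-.0365,.06,12)
for s in(-.035,.035):dr(np.c_[t,t*0+s,t*0+.0075],(0,255,0))
for s in(-.022,0,.022):dr([[-.0365,s,.013],[-.0365,s,0]],(0,0,255))
for a in(-1,1):
  for b in(-1,1):dr([[-.0065+.03*a,-.105+.03*b,.066]],(255,0,0)) ; 
dr([[0,0,0]],(255,0,255))
cv2.imwrite("pics/r1.png",cv2.rotate(big,cv2.ROTATE_90_COUNTERCLOCKWISE));print(big.shape)
E
```

```text
(755, 533, 3)
```

View pics/r1.png

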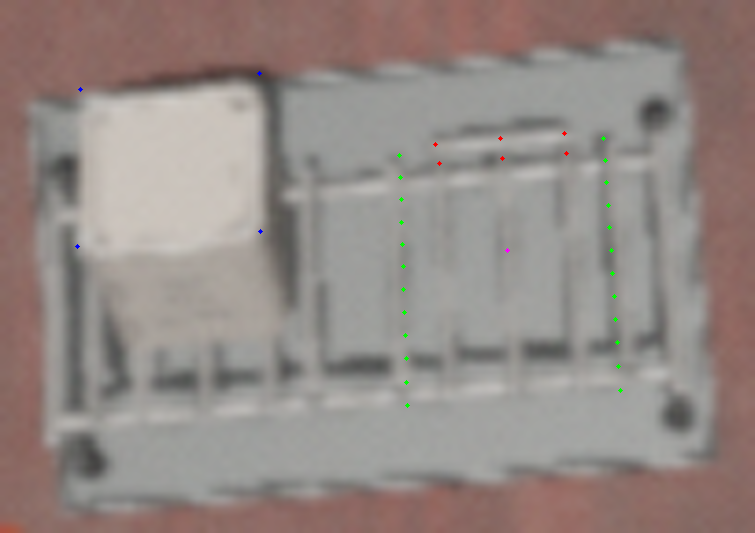

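move_arm(jaw=[255, 255, 255, 255, 255, 255, 255, 255, 255, 255], dp=[[0.025, 0, -0.04], [0.025, 0, -0.04], [0.025, 0, -0.04], [0, 0, 0], [0, 0, 0], [0, 0, 0], [0, 0, 0], [0, 0, 0], [0, 0, 0], [0, 0, 0]], rotation=[[0, 0, 0], [0, 0, 0], [0, 0, 0], [0, -0.04, 0], [0, -0.04, 0], [0, -0.04, 0], [0, -0.04, 0], [0, -0.04, 0], [0, -0.04, 0], [0, -0.04, 0]])

```text
clock: 22.08
position: [0.4207, 0.2242, 0.1993]
tool_rot: [3.139, 0.325, 1.743]
force: [-0.3, -0.9, -1.1]
grip_width: 0.0596
```

The overlay agrees with the rack to within about 2 mm (side wires at cols ~400 and ~607, lip bar at rows ~147 to 130). The white cup sits about 2 mm upslope of my guess. Next come the rest of the turn and the traverse.

```bash
cat >> h.py <<'E'
def goal(h,x=.001,y=0.):
    """tool pose for the cup's mouth centre at (x,y,h) of the free place"""
    d=np.load("cup2.npz");O,M=rack();Z=M[:,2];Rc=R.from_matrix(np.c_[-M[:,1],np.cross(-Z,-M[:,1]),-Z])
    Rt=Rc*R.from_quat(d["q"]).inv();foot=O+M@[x,y,h]+.066*Z
    return foot-Rt.apply(d["dp"]),Rt
E
python3 - <<'E'
from h import *
p,r,s=pose();print(s["clock"],p,s["qpos"].round(3))
pg,Rt=goal(.09);print(pg,Rt.as_matrix().round(3));to(pg,Rt)
d=np.load("cup2.npz");print("mouth now",p+r.apply(d["dp"])+(r*R.from_quat(d["q"])).apply([0,0,.066]))
print("after turn",Rt.inv().apply(pg-p)/.8, "up 0.05",Rt.inv().apply([0,0,.05])/.8,"placed tcp",goal(0)[0])
E
```

```text
22.075 [0.42074612 0.22419039 0.19925901] [-1.158  0.461  0.485  1.948  0.088  0.946 -0.585]
[ 0.45669645 -0.20951563  0.15707852] [[-0.071  0.996  0.046]
 [ 0.836  0.085 -0.543]
 [-0.545 -0.    -0.839]]
dp [-0.4966 -0.049   0.2228] of [0.4207 0.2242 0.1993]
rot [ 0.0129 -0.0799  0.025 ]
mouth now [0.41568754 0.25336422 0.18714597]
after turn [-0.4275126  -0.00106489  0.34049806] up 0.05 [-3.40399397e-02 -1.86502279e-06 -5.24169105e-02] placed tcp [ 0.45348064 -0.17161618  0.07551082]
```

move_arm(jaw=[255, 255, 255, 255, 255, 255, 255, 255, 255, 255], dp=[[0, 0, 0], [0, 0, 0], [0, 0, 0], [-0.0437, 0, 0.034], [-0.0437, 0, 0.034], [-0.0437, 0, 0.034], [-0.0437, 0, 0.034], [-0.0437, 0, 0.034], [-0.0437, 0, 0.034], [0, 0, 0]], rotation=[[0.0065, -0.04, 0.0125], [0.0065, -0.04, 0.0125], [0, 0, 0], [0, 0, 0], [0, 0, 0], [0, 0, 0], [0, 0, 0], [0, 0, 0], [0, 0, 0], [0, 0, 0]])

```text
clock: 23.32
position: [0.4417, -0.0433, 0.1758]
tool_rot: [-3.14, 0.57, 1.65]
force: [-0.8, 1.1, -0.2]
grip_width: 0.06
```

```bash
python3 - <<'E'
from h import *
p,r,s=pose();print(s["clock"],p,s["qpos"].round(3),s["force"])
pg,Rt=goal(0);to(pg+[0,0,.08],Rt);print("after turn",Rt.inv().apply(pg+[0,0,.08]-p)/.8)
E
```

```text
23.325 [ 0.44167592 -0.04331267  0.17578535] [-0.938  0.515  0.669  2.171  0.368  0.729 -0.531] [-0.76438747  1.12968481 -0.21468694]
dp [-0.1219  0.0021  0.1082] of [ 0.4417 -0.0433  0.1758]
rot [-0.0013 -0.0019 -0.0014]
after turn [-0.12126733  0.00114192  0.10897014]
```

move_arm(jaw=[255, 255, 255, 255, 255, 255], dp=[[-0.0404, 0.0004, 0.0363], [-0.0404, 0.0004, 0.0363], [-0.0404, 0.0004, 0.0363], [0, 0, 0], [0, 0, 0], [0, 0, 0]], rotation=[[-0.0013, -0.0019, -0.0014], [0, 0, 0], [0, 0, 0], [0, 0, 0], [0, 0, 0], [0, 0, 0]])

```text
clock: 24.08
position: [0.4556, -0.1669, 0.1554]
tool_rot: [3.141, 0.577, 1.662]
force: [0.1, 0.0, -0.1]
grip_width: 0.0597
```

```bash
python3 - <<'E'
from h import *
p,r,s=pose();print(s["clock"],p,s["qpos"].round(3),s["force"])
pg,Rt=goal(0);to(pg,Rt);to(pg+[0,0,.012],Rt)
cs=calibration("side");im=grab_frame("side");t=grab_frame("top");ct=calibration("top")
d=np.load("cup2.npz");Rc=r*R.from_quat(d["q"]);o=p+r.apply(d["dp"])
def corners(z):return np.array([o+Rc.apply([a*.03,b*.03,z]) for a in(-1,1) for b in(-1,1)])
ims=[]
for I,c,S,(x0,y0,x1,y1) in((im,cs,4,(250,130,350,250)),(t,ct,4,(265,165,345,275))):
    big=cv2.resize(I[y0:y1,x0:x1],None,fx=S,fy=S,interpolation=cv2.INTER_CUBIC)
    for z,col in((0,(0,255,0)),(.066,(0,0,255))):
        for q in proj(c,corners(z)):cv2.circle(big,tuple(int(v) for v in((q-[x0,y0]+.5)*S)),3,col,-1)
    ims.append(cv2.copyMakeBorder(big,0,480-big.shape[0],0,0,0) if big.shape[0]<480 else big[:480])
cv2.imwrite("pics/p1.png",np.hstack(ims))
E
```

```text
24.075 [ 0.45558643 -0.16691345  0.15539284] [-0.684  0.568  0.703  2.208  0.466  0.511 -0.387] [ 0.13668677  0.01958196 -0.12172306]
dp [ 0.0497 -0.0032  0.0868] of [ 0.4556 -0.1669  0.1554]
rot [0.0014 0.0003 0.0016]
dp [ 0.0416 -0.0032  0.0742] of [ 0.4556 -0.1669  0.1554]
rot [0.0014 0.0003 0.0016]
```

The picture limit is reached, so I'll check numerically, comparing the blue mask with the predicted outline.

```bash
cat >> h.py <<'E'
def check(o,Rc,names=("side","top")):
    P=np.array([o+Rc.apply([a*.0285,b*.0285,z]) for a in(-1,1) for b in(-1,1) for z in(0,.066)])
    for n in names:
        I=grab_frame(n);q=proj(calibration(n),P);h=cv2.cvtColor(I,cv2.COLOR_BGR2HSV);m=cv2.inRange(h,(100,120,40),(125,255,255))
        lo,hi=q.min(0)-12,q.max(0)+12;k=np.zeros_like(m);k[int(lo[1]):int(hi[1]),int(lo[0]):int(hi[0])]=1;b=cv2.findNonZero(m*k)
        print(n,"pred",q.min(0).round(1),q.max(0).round(1),"seen",b[:,0].min(0) if b is not None else None,b[:,0].max(0) if b is not None else None,0 if b is None else len(b))
E
python3 - <<'E'
from h import *
p,r,s=pose();d=np.load("cup2.npz");check(p+r.apply(d["dp"]),r*R.from_quat(d["q"]))
E
```

```text
side pred [309.9 142.5] [338.2 174.6] seen [311 143] [349 185] 1079
top pred [298.2 217.6] [337.2 246.5] seen [310 217] [336 245] 669
```

move_arm(jaw=[255, 255, 255, 255, 255, 255], dp=[[0.0139, -0.0011, 0.0247], [0.0139, -0.0011, 0.0247], [0.0139, -0.0011, 0.0247], [0, 0, 0], [0, 0, 0], [0, 0, 0]], rotation=[[0.0014, 0.0003, 0.0016], [0, 0, 0], [0, 0, 0], [0, 0, 0], [0, 0, 0], [0, 0, 0]])

```text
clock: 25.02
position: [0.4534, -0.1724, 0.0882]
tool_rot: [3.141, 0.577, 1.654]
force: [-0.3, 0.2, 0.2]
grip_width: 0.0592
```

```bash
python3 - <<'E'
from h import *
p,r,s=pose();print(s["clock"],p,s["qpos"].round(3),s["force"])
pg,Rt=goal(0);to(pg,Rt);O,M=rack();d=np.load("cup2.npz");Rc=r*R.from_quat(d["q"]);o=p+r.apply(d["dp"]);print("mouth in place",M.T@(o+Rc.apply([0,0,.066])-O),"tilt",np.arccos(-Rc.as_matrix()[:,2]@M[:,2]))
check(o,Rc)
E
```

```text
25.025 [ 0.45342587 -0.17237916  0.0882105 ] [-0.64   0.735  0.675  2.237  0.456  0.333 -0.454] [-0.26099053  0.24110639  0.18646867]
dp [0.0094 0.0001 0.0128] of [ 0.4534 -0.1724  0.0882]
rot [-0.0001  0.0002 -0.0005]
mouth in place [5.66666659e-03 6.79960115e-05 1.18207760e-02] tilt 0.0012928191733244299
side pred [310.3 170.1] [337.4 199.5] seen [311 171] [348 200] 826
top pred [299.  221.3] [335.3 248. ] seen [309 221] [334 247] 584
```

move_arm(jaw=[255, 255, 255, 255, 255, 255], dp=[[0.0016, 0, 0.0022], [0.0016, 0, 0.0022], [0.0016, 0, 0.0022], [0.0016, 0, 0.0022], [0.001, 0, 0.0014], [0, 0, 0]], rotation=[[0, 0, 0], [0, 0, 0], [0, 0, 0], [0, 0, 0], [0, 0, 0], [0, 0, 0]])

```text
clock: 25.88
position: [0.453, -0.1725, 0.0777]
tool_rot: [-3.141, 0.578, 1.654]
force: [-1.1, -1.0, 7.7]
grip_width: 0.0593
```

move_arm(jaw=[255, 255, 255], dp=[[0.0008, 0, 0.0011], [0, 0, 0], [0, 0, 0]], rotation=[[0, 0, 0], [0, 0, 0], [0, 0, 0]])

```text
clock: 26.25
position: [0.4531, -0.1729, 0.0772]
tool_rot: [-3.141, 0.578, 1.653]
force: [-1.9, -0.3, 23.3]
grip_width: 0.0599
```

```bash
python3 - <<'E'
from h import *
p,r,s=pose();print(s["clock"],p,s["force"],s["moment"])
O,M=rack();d=np.load("cup2.npz");Rc=r*R.from_quat(d["q"]);o=p+r.apply(d["dp"]);print("mouth in place",M.T@(o+Rc.apply([0,0,.066])-O))
E
```

```text
26.25 [ 0.45309538 -0.17294576  0.07722843] [-1.92105658 -0.34311154 23.25127693] [-1.56828258  0.22366326 -0.10887536]
mouth in place [0.00048747 0.00042071 0.0020667 ]
```

move_arm(jaw=[20, 20, 20, 20, 20, 20, 20, 20, 20, 20], dp=[[-0.0005, 0, -0.0007], [0, 0, 0], [0, 0, 0], [0, 0, 0], [0, 0, -0.02], [0, 0, -0.03], [0, 0, -0.05], [0, 0, -0.05], [0, 0, -0.05], [0, 0, 0]], rotation=[[0, 0, 0], [0, 0, 0], [0, 0, 0], [0, 0, 0], [0, 0, 0], [0, 0, 0], [0, 0, 0], [0, 0, 0], [0, 0, 0], [0, 0, 0]])

```text
clock: 27.5
position: [0.4468, -0.0834, 0.2124]
tool_rot: [3.139, 0.575, 1.655]
force: [0.4, -0.2, -0.0]
grip_width: 0.0787
```

```bash
python3 - <<'E'
from h import *
p,r,s=pose();print(s["clock"],p,s["force"])
O,M=rack();Z=M[:,2];Rc=R.from_matrix(np.c_[-M[:,1],np.cross(-Z,-M[:,1]),-Z])
for x in(-.0065,.0005):check(O+M@[x,0,0]+.066*Z,Rc)
# foot square seen from the top: brighter blue face
t=grab_frame("top");h=cv2.cvtColor(t,cv2.COLOR_BGR2HSV);m=cv2.inRange(h,(100,120,40),(125,255,255));b=np.zeros_like(m);b[205:265,295:350]=m[205:265,295:350]
v=h[...,2][b>0];T=cv2.threshold(v,0,255,cv2.THRESH_OTSU)[0];f=((b>0)&(h[...,2]>T)).astype(np.uint8);q=cv2.findNonZero(f)[:,0]
w=ray(calibration("top"),q,.116);rc=cv2.minAreaRect((w[:,:2]*1e3).astype(np.float32));print("foot rect",rc,T,len(q));c=np.array([rc[0][0]/1e3,rc[0][1]/1e3,.116]);print("in place",M.T@(c-O))
# stone in black cup
b=((h[...,1]<80)&(h[...,2]>110)).astype(np.uint8);k=np.zeros_like(b);k[228:262,218:254]=1;q=cv2.findNonZero(b*k);print("stone px",q[:,0].mean(0),len(q),ray(calibration("top"),q[:,0].mean(0),.106)) if q is not None else print("no stone")
# white cup motion
t0=cv2.imread("pics/top0.png");print("white diff",cv2.phaseCorrelate(t0[178:212,304:338,1].astype(np.float32),t[178:212,304:338,1].astype(np.float32)))
E
```

```text
27.5 [ 0.44683095 -0.08337977  0.2123979 ] [ 0.41681265 -0.21756778 -0.04895097]
side pred [309.9 175.6] [336.7 204.4] seen [311 176] [347 203] 886
top pred [301.1 221.6] [336.8 247.9] seen [299 222] [334 248] 828
side pred [310.1 175.3] [337.2 204.3] seen [311 176] [348 203] 906
top pred [298.6 221.7] [334.4 248.1] seen [299 222] [334 248] 826
foot rect ((453.72247314453125, -171.40072631835938), (56.828041076660156, 52.1673698425293), 0.799877405166626) 180.0 512
in place [ 0.0030875  -0.00025794  0.06476295]
stone px [241.2244898  240.69387755] 98 [[0.43559722 0.02029546 0.106     ]]
white diff ((-0.012834840332111241, -0.07692702976141064), 0.9975447446843724)
```

move_arm(jaw=[20, 20, 20, 20], dp=[[-0.025, 0, -0.04], [-0.025, 0, -0.04], [0, 0, 0], [0, 0, 0]], rotation=[[0, 0, 0], [0, 0, 0], [0, 0, 0], [0, 0, 0]])

```text
clock: 28.25
position: [0.4454, -0.0839, 0.2859]
tool_rot: [-3.14, 0.577, 1.654]
force: [-1.2, 0.5, 0.2]
grip_width: 0.0788
```

```bash
python3 - <<'E'
from h import *
p,r,s=pose();print(s["clock"],p,s["force"])
O,M=rack();Z=M[:,2];Rc=R.from_matrix(np.c_[-M[:,1],np.cross(-Z,-M[:,1]),-Z]);check(O+M@[.0005,0,0]+.066*Z,Rc)
for n,(x0,y0,x1,y1) in(("top",(216,226,256,264)),("side",(318,205,364,245))):
    t=grab_frame(n);h=cv2.cvtColor(t,cv2.COLOR_BGR2HSV);b=((h[...,1]<90)&(h[...,2]>110)).astype(np.uint8);k=np.zeros_like(b);k[y0:y1,x0:x1]=1
    nn,l,st,ce=cv2.connectedComponentsWithStats(b*k);print(n,st[1:][st[1:,4]>8].tolist(),ce[1:][st[1:,4]>8].round(1).tolist())
    d=((h[...,2]<50)).astype(np.uint8)*k;q=cv2.findNonZero(d)[:,0];print("dark",q.min(0),q.max(0))
c=calibration("side");print("exp stone top side",proj(c,[.425,.043,.106]),"top",proj(calibration("top"),[.425,.043,.106]))
E
```

```text
28.25 [ 0.44543412 -0.08390682  0.28591081] [-1.23431798  0.52245078  0.18890501]
side pred [310.1 175.3] [337.2 204.3] seen [311 176] [348 204] 905
top pred [298.6 221.7] [334.4 248.1] seen [299 222] [334 248] 833
top [[234, 226, 7, 24, 97], [216, 261, 14, 3, 26], [239, 261, 9, 3, 14]] [[237.4, 237.3], [221.8, 262.5], [243.2, 262.6]]
dark [226 226] [255 262]
side [[349, 205, 15, 25, 206], [358, 205, 6, 2, 10], [329, 211, 11, 6, 46]] [[356.8, 216.9], [360.1, 205.5], [334.1, 213.0]]
dark [318 212] [363 244]
exp stone top side [[342.03454426 219.96851368]] top [[231.5728754  245.02769351]]
```

```bash
python3 - <<'E'
from h import *
g=cv2.resize(cv2.imread("pics/g4.png")[:400,:400],(200,200),interpolation=cv2.INTER_AREA)
n=grab_frame("side")[140:340,230:430]
a,b=[i[68:130,82:140] for i in(g,n)]
print("mean abs diff",np.abs(a.astype(int)-b).mean())
for y in range(214,246,4):print(y,g[y-140,102:124:3].mean(1).astype(int),n[y-140,102:124:3].mean(1).astype(int))
E
```

```text
mean abs diff 14.627734519836856
214 [118 116 113  24  66  83 120  42] [122 121 119  23 102  97 119  91]
218 [116 146 165 166 168 134 123  97] [102  77  81  77  80  73 121  95]
222 [ 68 100 129 134 137 128 115  98] [ 32  80  99  98 100  98 115  95]
226 [ 20 110 132 133 134 108  17  17] [ 16  84  98  99 100  83  13  13]
230 [ 23 112 131 131 133  83  16  17] [ 15  88 100  99 101  70  14  13]
234 [ 25 121 129 127 129  72  18  15] [ 19  93 101  98 100  59  14  14]
238 [ 27 116 123 124 126  60  16  15] [21 92 98 98 98 55 13 13]
242 [ 25  76 110 114 115  53  19  22] [24 62 91 94 94 43 19 21]
```

The stone is in the same columns and rows as before, only shadowed. I'm handing in.

```bash
python3 -c "
from h import *
workorder.job_done();s=bot.observe();print(s['clock'],s['force'])"
```

```text
the job is handed in; nothing more can be done
the job is handed in; nothing more can be done
```

I stood the dressing stone upright in the black cup. Then I laid the rinse cup on its side, regripped it and set it upside-down on the free place of the rack. The job was handed in at about 28 s of the 72 s; no verdict is reported.

**Last checks:**
- **Rinse cup:** its outline agreed to about 1 pixel (roughly 2 mm) with a cup lying flat on the ribs, mouth about 0.5 mm up the slope and centred across. On the side view's right edge my colour mask ran about 11 pixels wide, which I took to be the dark blue case behind the cup; I did not confirm that.
- **Foot position:** the separate foot measurement gave 3 mm up the slope and 0.3 mm across.
- **Stone:** it was in the same place in the side view as just after release. My automatic colour search for it failed in the last pictures because it was in shadow, so I confirmed it by comparing brightness with the earlier picture.
- **White cup:** it moved less than 0.1 pixel.
- **Not checked by picture:** I had used all 12 views before the placing, so the final pose was checked by numbers only. I did not measure the lens, drop bottle or glasses case again; no move was planned close to them.

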